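# Close up the pressure manifold: snug the taper plug, lock the quick coupler

## Robot

A 6-joint arm with a two-finger parallel gripper is mounted at the origin on a cart in front of the work surface, level with it; the furniture and walls round the work are solid. World frame = base frame: x ahead of the robot, y to its left, z up, the work surface at z = 0. Lengths are in m, angles in degrees, forces in N, time in s.
With the tool pointing down it reaches from about 0.35 to 0.875 m from the base axis. Payload 4.2 kg.
Tool frame: the origin (TCP) lies on the centre line of the jaws, within the pads' length; the fingertips stand 25 mm ahead of it and the grasp point (between the pads) lies 6 mm ahead of it; z points along the fingers, y is the line along which they close (so a half turn about z gives the same grasp; the last joint's range is limited). The gripper opens to 87 mm and grips with 3 to 60 N. Pads are 19 mm wide; open, the fingers measure 117 mm over their backs; the gripper's body (75 mm by 190 mm) begins 51 mm behind the grasp point.
Start: joints at [14.817, 22.042, 0.453, 0, -68.411, -14.817], TCP at [0.625, 0, 0.212] pointing down, gripper open.
Joint ranges: [-179.83, 179.83], [-69.29, 118.12], [-61.27, 80.66], [-181.25, 117.63], [-171.15, -9.14], [-177.46, 177.46]. Speed limits (degrees/s): [159.86, 159.86, 180, 180, 180, 180].

## Interface

Orientations are given as a 3x3 rotation matrix whose columns are the frame's x, y, z axes.
In Python, from station import r gives the robot as it stands.
- The arm moves only by the tool move_arm, never from a script. Its argument "series" is a list of rows, each an object with "grip": the opening, from 0 (shut) to 1 (fully open); "xyz": the shift along the tool's x, y, z in mm, a list of three; "angular": the turn, a rotation vector about the tool's x, y, z in rad, a list of three. A call has 1 to 10 rows; each row is the pose to reach, as a shift and turn from the pose commanded when the call began, along the tool's axes at that moment; what a row does not reach only later rows make up. A row lasts 1/10 s, in which the tool goes at most 50 mm and 8.59 degrees, less where a joint would pass 70% of its speed; a pose out of reach is approached as far as the arm can. A call with a gripper value outside its range is refused whole. The fingers move at their own pace and stop on an object; the grip force is fixed at half the most. Time passes only in rows, so rows that repeat a pose let the fingers close. It gives the time, the measured TCP pose, the force, the opening and the grip force at its end, in the units of the state.
- r.sense(): the state, without advancing time (a new reading comes with each control period).
- r.capture(name): name is "scene" or "side" or "wrist"; returns a dict with "img" (420x560x3 uint8, red, green, blue), "camera_matrix" (3x3 intrinsics, pixels), "rvec" (rotation vector, rad) and "tvec" (3), from world to camera coordinates, as OpenCV has them; the wrist camera has in their place "hand_eye" (4x4, takes a point from camera to tool coordinates, whose origin is the TCP and whose axes are the flange's). Camera axes: x right, y down, z forward; pixel columns grow to the right and rows downward; lengths in m; the calibration is good to about 2 mm. The wrist camera is an equidistant fisheye: a pixel r from the principal point sees the ray r / f radians off the axis. A picture is of the moment at which its call begins: read the wrist's pose just before it. There is no depth.
- r.finish_job(): hands the job in; it is judged then, once.
The state is a dict: "time_s": time; "joints": joint angles; "joint_velocities": joint speeds; "effort": joint torques, N m; "tcp_pos": TCP position; "ee_rot": TCP orientation; "wrist_force": force on the tool from outside, world axes, zero at the start; "moment": the same for the moment, N m; "gripper_width": opening from 0.0 (shut) to 1.0 (fully open); "gripper_force": force on a finger pad.
Only numpy, scipy, OpenCV 4.12 (cv2) and the standard library are available. Lean on these libraries where they do the work, as an engineer would, in place of code of your own. Each camera call takes 0.05 s, during which the arm holds its last target. There are 200 camera calls.

## Task

Close up the pressure manifold. First lift away the spray can that stands in the swing of the plug's T-handle and stand it upright on the bench, clear of that swing; then screw the taper plug clockwise with its T-handle until it goes snug, and stop there without straining it; last, pull up the quick coupler's spring collar, turn it clockwise to its other notch and let it drop home, locked. Leave the pliers, the small spanner and the tin of bolts beside the manifold where they are.

Things in the scene. Friction and masses are not known exactly. Their poses are not given: they have to be found in the camera images.
- manifold: Fixed aluminium block, 210 mm long (its x), 68 wide (its y), top at z = 60 mm; any yaw. Origin: centre of its underside. The plug's axis stands at x = +62 mm, the coupler's at x = -68 mm (both y = 0). A gauge sticks out of its -y side at x = 18 to y = -77 mm (z 8 to 60), a hose barb out of its -x end to x = -138. The bench round it is free from x = 0.30 to 0.70, y = -0.12 to 0.42, but for the things listed.
- plug_grip (a point): Grip point in the middle of the taper plug's T-handle, on the plug's upright axis; z = 116 mm. The handle is a flat steel bar 116 mm long (this point's x), 12 mm thick (its y; pinch it across this), from z = 98 to 128 mm; the neck below is 13 mm wide down to z = 93. It tightens clockwise seen from above; after one grasp's turn let go and take the bar afresh. It stays where it is left.
- plug_pinch (a joint): How far (rad) the plug has been turned since it began to bind: 0 while it runs freely. Snug from 0.15; beyond 1.05 it is strained, which fails the job; 0.3 to 0.6 is right.
- plug_play (a joint): Slack in the plug's thread (rad), 0 to 0.3: goes to 0.3 as soon as the plug is turned clockwise and falls if it is turned back. A plug that is left slack (under 0.12) is not snug.
- collar_grip (a point): Grip point of the quick coupler's spring collar, on its upright axis; z = 108 mm with the collar down. A knurled steel cylinder 45 mm across, z = 74 to 124 mm, round a brass nipple (25 mm across, top at z = 144 mm); take it from above across its diameter. This point's x axis points to its lug.
- collar_lift (a joint): Height (m) by which the collar is pulled up, 0 to 0.014, against a spring (5 N at 0, 10 N at 0.014). It must be up by more than 8 mm to turn; let go, it drops back to 0 if the lug is over a notch.
- collar_turn (a joint): Angle (rad) of the collar: 0 = open notch (start), 1.05 (60 degrees clockwise seen from above) = locked notch; it stops at 1.07. The wall between the notches blocks it while it is down.
- can_mid (a point): Centre of the spray can with the pale grey cap: 53 mm across, 200 mm tall, centre 100 mm above its foot, 0.14 to 0.28 kg. It stands about 70 mm from the plug's axis, on the +y side of the manifold, in the T-handle's way. Body z axis up. Clear of the swing means more than 100 mm from the plug's axis.
- pliers_mid (a point): Middle of the flat-nose pliers with red handles lying on the bench beside the manifold (+y side): 174 mm long (their y), 56 mm wide (their x), 13 mm thick. Not to be disturbed.
- spanner_mid (a point): Middle of the small combination spanner lying on the bench beside the manifold (-y side): 150 mm long (its y), 24 mm wide, 7 mm thick. Not to be disturbed.
- tin_mid (a point): Middle of the open tin of bolts standing on the bench beside the manifold, near the plug's end (-y side): 73 mm across, 69 mm tall, centre at z = 35 mm. Not to be disturbed.
- plug_thread (a point): On the plug's axis at the tapered thread (29 mm wide, started in a brass hexagon on the block), z = 80 mm. The plug first runs freely (under 0.1 N m) for an unknown angle, about 1.5 to 2.4 rad, then binds: turning it takes 0.7 N m at once and 0.6 N m more per further rad. Its height stays the same.
- collar_lug (a point): Tip of the collar's locking lug, a pin 8 mm thick at the collar's foot, reaching 34 mm from its axis, top at z = 81 mm. It sits in a notch of the dark flange below (66 mm across), beside a wall with its top at z = 80 mm; the locked notch lies beyond that wall.
Things that resemble listed ones, but are neither listed nor needed, are in the scene too. Leave any yellow look-alike of the part that bears can_mid alone.

How it is judged (in metres and radians):
On the way, in this order (a step that is already met when the one before it is completed fails the run):
1. the spray can stands upright on the bench, clear of the T-handle's swing (horizontal distance between can_mid and plug_grip above 0.1 m and angle between can_mid's own z axis and vertical below 0.15 rad and height (world z) of can_mid between 0.085 and 0.115 m), for 0.3 s.
2. the plug is snug (value of joint plug_pinch above 0.15 rad and value of joint plug_play above 0.12 rad), for 0.2 s.
3. the collar has been pulled up, turned to its other notch and dropped home (value of joint collar_turn above 0.9 rad and value of joint collar_lift below 0.003 m), for 0.2 s.
At the end, for the whole second after the job is handed in: Can upright on the bench (tilt under 0.15 rad), its axis over 100 mm from the plug's; plug turned 0.15 to 1.05 rad past where it began to bind (plug_pinch) and not slackened (plug_play over 0.12); collar turned over 0.9 rad and down within 3 mm (all of step 1 and all of step 2 and all of step 3 and value of joint plug_pinch below 1.05 rad); the robot touches nothing.
It fails at once if the plug is strained: turned more than 1.05 rad past the point where it began to bind (value of joint plug_pinch above 1.05 rad).
It fails at once if the can is tipped (angle between can_mid's own z axis and vertical above 0.6 rad).
It fails at once if the pliers, the small spanner or the tin are shifted by more than 40 mm (distance of any of pliers_mid, tin_mid, spanner_mid from where it was at the start of the episode above 0.04 m).
It also fails if it takes over 72 s, if anything falls off the work surface, if the arm or the gripper's body presses on something with over 40 N, if the wrist force passes 120 N, or if a joint passes its speed limit or range.

## Working session

There is one attempt and no reset: what is moved stays moved. The work goes in short steps, Python scripts to look and compute and a tool call to move; the robot and the scene stay as the last step left them, time stands still between calls to the robot, and variables do not carry over. Pictures are saved under pics/ and viewed, at most 10 in all, crops included, and the job is handed in when it is done.

Besides the shell and the picture viewer there is one more tool, called after "Request:" as name([rows], argument=value, ...), one row to a line, values as JSON. move_arm: Moves the arm, as the interface text tells. Its arguments: {"type":"object","properties":{"series":{"type":"array"}},"required":["series"]}

```bash
ls; mkdir -p pics
python3 - <<'E'
from station import r
import cv2,numpy as np,pickle
s=r.sense();print(s)
d={}
for n in("scene","side","wrist"):
    c=r.capture(n);d[n]=c;cv2.imwrite(f"pics/{n}0.png",c["img"][:,:,::-1])
    print(n,{k:np.round(v,4).tolist() for k,v in c.items() if k!="img"})
pickle.dump((s,d),open("c0.pkl","wb"))
E
```

```text
pics
{'time_s': 0.0, 'joints': array([ 1.48165064e+01,  2.20902120e+01,  3.78844660e-01, -2.94224890e-02,
       -6.84123279e+01, -1.48160753e+01]), 'joint_velocities': array([ 0.02483986,  0.0073584 ,  0.0084805 , -0.12699134,  0.09443859,
        0.03196174]), 'effort': array([ 5.69075401e-04, -3.90661991e+01,  1.87403029e+01,  4.22001421e+00,
        1.09914420e-02, -1.81494070e-04]), 'tcp_pos': array([6.24357659e-01, 1.54395202e-05, 2.10657926e-01]), 'ee_rot': array([[-1.81827731e-04, -9.99997543e-01, -2.20916897e-03],
       [-9.99999979e-01,  1.82027986e-04, -9.04467014e-05],
       [ 9.08486098e-05,  2.20915248e-03, -9.99997556e-01]]), 'wrist_force': array([ 0.0964682 , -0.5766247 , -0.35620798]), 'moment': array([-0.011093  ,  0.00100049, -0.03715893]), 'gripper_force': 0.0, 'gripper_width': 0.9978654021088514}
scene {'camera_matrix': [[409.546, 0.0, 279.8364], [0.0, 409.546, 209.23], [0.0, 0.0, 1.0]], 'rvec': [2.0315, -0.777, 0.4368], 'tvec': [-0.3026, 0.3346, 0.5368]}
side {'camera_matrix': [[503.1714, 0.0, 269.9833], [0.0, 503.1714, 209.9961], [0.0, 0.0, 1.0]], 'rvec': [0.4949, -2.6228, 1.2894], 'tvec': [0.5234, 0.1356, 0.9144]}
wrist {'camera_matrix': [[325.1923, 0.0, 277.8976], [0.0, 325.1923, 210.3458], [0.0, 0.0, 1.0]], 'hand_eye': [[0.0003, -0.9636, -0.2673, 0.073], [1.0, 0.0003, -0.0002, 0.001], [0.0003, -0.2673, 0.9636, -0.1748], [0.0, 0.0, 0.0, 1.0]]}
```

View pics/scene0.png

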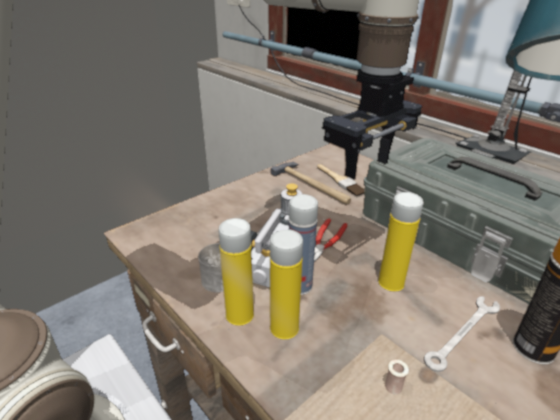

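View pics/side0.png

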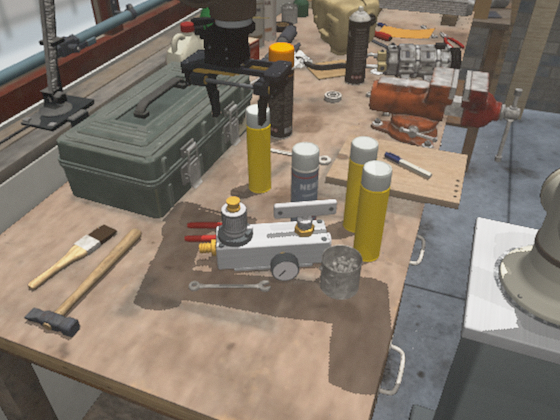

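View pics/wrist0.png

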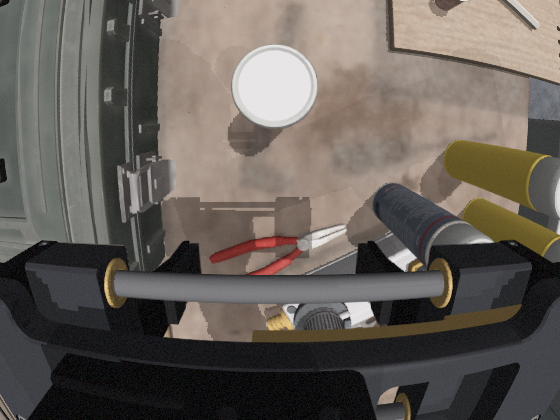

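The grey/blue can has its cap at scene (302,202) and side (306,150). The yellow look-alikes are in scene at (236,270), (285,285) and (400,240). In the side view the plug's T-handle bar is at (305,208), the coupler at (234,225) and the manifold at (272,245). The tin is at (340,272), the spanner at (230,286) and the pliers at (200,232).

```bash
cat > h.py <<'E'
import numpy as np,cv2,pickle
def ray(c,uv,s=None):
    K=np.array(c["camera_matrix"]);u,v=uv
    x,y=(u-K[0,2])/K[0,0],(v-K[1,2])/K[1,1]
    if "rvec" in c:
        R=cv2.Rodrigues(np.array(c["rvec"]))[0];t=np.array(c["tvec"]).ravel()
        return -R.T@t,R.T@np.array([x,y,1])
    H=np.array(c["hand_eye"]);R=s["ee_rot"];th=np.hypot(x,y)
    d=np.array([x/th*np.sin(th),y/th*np.sin(th),np.cos(th)])
    return s["tcp_pos"]+R@H[:3,3],R@H[:3,:3]@d
def onz(c,uv,z,s=None):
    o,d=ray(c,uv,s);return (o+d*(z-o[2])/d[2]).round(4)
def two(a,b):
    (o1,d1),(o2,d2)=a,b
    A=np.c_[d1,-d2];k=np.linalg.lstsq(A,o2-o1,rcond=None)[0]
    p,q=o1+k[0]*d1,o2+k[1]*d2
    return ((p+q)/2).round(4),np.linalg.norm(p-q).round(4)
E
python3 - <<'E'
from h import *
s,d=pickle.load(open("c0.pkl","rb"));S,D=d["scene"],d["side"]
print("cap",two(ray(S,(302,203)),ray(D,(306,150))),onz(D,(306,150),.2),onz(S,(302,203),.2))
print("handle ends z.113",onz(D,(276,211),.113),onz(D,(335,208),.113))
print("nipple top .144",onz(D,(233,203),.144))
print("plug?",onz(D,(305,209),.113))
print("yellow",two(ray(S,(236,228)),ray(D,(377,168))),two(ray(S,(287,240)),ray(D,(365,145))),two(ray(S,(407,202)),ray(D,(258,115))))
print("tin .069",onz(D,(341,257),.069),"spanner",onz(D,(192,286),.003),onz(D,(266,285),.003),"gauge",onz(D,(286,267),.035))
for n,uv in dict(plA=(210,258),plB=(345,228),plH2=(250,275)).items(): print(n,onz(d["wrist"],uv,.007,s))
im=np.hstack([cv2.resize(S["img"][170:310,190:340],(450,420)),cv2.resize(D["img"][130:310,180:330],(350,420))])
cv2.imwrite("pics/crop1.png",im[:,:,::-1])
E
```

```text
cap (array([0.4802, 0.024 , 0.1955]), np.float64(0.0004)) [0.4781 0.0309 0.2   ] [0.4747 0.0189 0.2   ]
handle ends z.113 [0.5047 0.1143 0.113 ] [0.4073 0.0677 0.113 ]
nipple top .144 [0.5688 0.1571 0.144 ]
plug? [0.4575 0.09   0.113 ]
yellow (array([0.3464, 0.0388, 0.1962]), np.float64(0.0008)) (array([ 0.3859, -0.0364,  0.194 ]), np.float64(0.0036)) (array([ 0.6267, -0.0924,  0.1886]), np.float64(0.0067))
tin .069 [0.3719 0.1435 0.069 ] spanner [0.6191 0.2451 0.003 ] [0.4939 0.1942 0.003 ] gauge [0.4648 0.1682 0.035 ]
plA [0.7104 0.0956 0.007 ]
plB [0.5394 0.0549 0.007 ]
plH2 [0.6592 0.1192 0.007 ]
```

View pics/crop1.png

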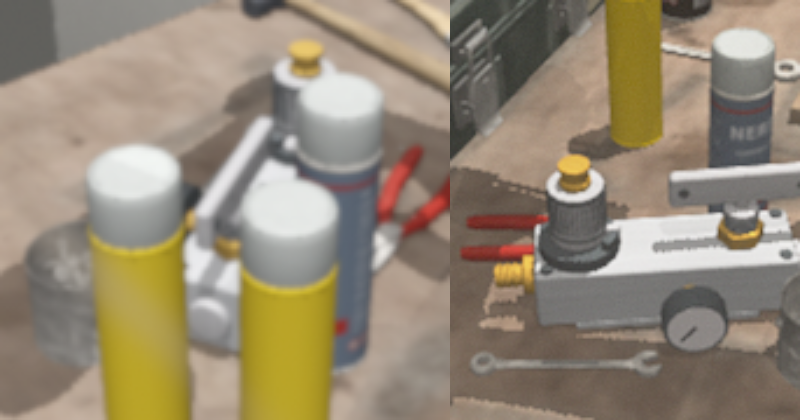

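The choice is the grey-blue can at about (0.479, 0.026). Its distance to the plug at (0.456, 0.091) comes to 70 mm, which matches. The yellow ones are look-alikes. I'll rise above it and look from close by.

Request:
move_arm([
  {"grip": 1,"xyz": [0,0,-45],"angular": [0,0,0]},
  {"grip": 1,"xyz": [0,0,-68],"angular": [0,0,0]},
  {"grip": 1,"xyz": [-8,45,-68],"angular": [0,0,0]},
  {"grip": 1,"xyz": [-16,90,-68],"angular": [0,0,0]},
  {"grip": 1,"xyz": [-24,135,-68],"angular": [0,0,0]},
  {"grip": 1,"xyz": [-26,146,-68],"angular": [0,0,0]},
  {"grip": 1,"xyz": [-26,146,-68],"angular": [0,0,0]},
  {"grip": 1,"xyz": [-26,146,-68],"angular": [0,0,0]},
])

```text
time_s: 0.95
tcp_pos: [0.48, 0.0262, 0.28]
ee_rot: [[0.0, -1.0, 0.001], [-1.0, -0.0, 0.0], [-0.0, -0.001, -1.0]]
wrist_force: [-0.0, -1.3, 0.2]
gripper_width: 1.001
gripper_force: 0.0
```

Run:
```python
from station import r
from h import *
s=r.sense();c=r.capture("wrist");cv2.imwrite("pics/w1.png",c["img"][:,:,::-1]);pickle.dump((s,c),open("c1.pkl","wb"))
print(s["tcp_pos"],s["ee_rot"].round(3),s["time_s"])
```

```text
[0.4799566  0.02617943 0.28004106] [[ 0.    -1.     0.001]
 [-1.    -0.     0.   ]
 [-0.    -0.001 -1.   ]] 0.95
```

View pics/w1.png

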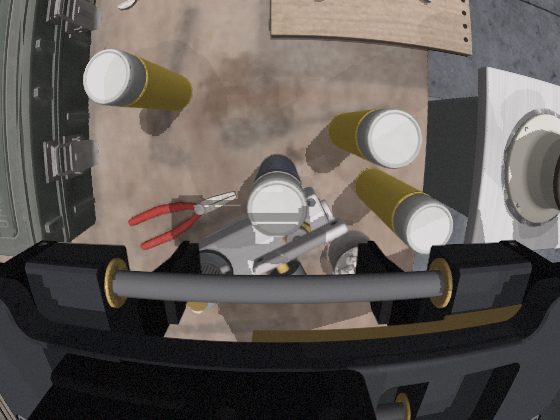

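The grey cap is at (278,207), the bar runs from (257,270) to (345,230), and the yellow caps are at (429,227) and (394,138).

Run:
```python
from h import *
s,c=pickle.load(open("c1.pkl","rb"))
hsv=cv2.cvtColor(c["img"],cv2.COLOR_RGB2HSV)
m=((hsv[...,1]<35)&(hsv[...,2]>150)).astype(np.uint8)
for n,(u,v) in dict(can=(278,207),y1=(429,227),y2=(394,138),y3=(115,77)).items():
    w=np.zeros_like(m);w[max(0,v-36):v+36,u-36:u+36]=m[max(0,v-36):v+36,u-36:u+36]
    k=max(cv2.findContours(w,0,2)[0],key=cv2.contourArea);e=cv2.fitEllipse(cv2.convexHull(k))
    print(n,np.round(e[0]),np.round(e[1]),onz(c,e[0],.2,s),onz(c,(u,v),.2,s))
for uv in((254,268),(347,227)): print(onz(c,uv,.128,s))
```

```text
can [276. 202.] [44. 57.] [0.4809 0.0173 0.2   ] [0.479  0.0211 0.2   ]
y1 [429. 228.] [44. 53.] [0.344  0.0401 0.2   ] [0.3445 0.0392 0.2   ]
y2 [395. 138.] [54. 59.] [ 0.3845 -0.0369  0.2   ] [ 0.385  -0.0371  0.2   ]
y3 [106.  75.] [45. 56.] [ 0.6247 -0.0946  0.2   ] [ 0.6158 -0.0921  0.2   ]
[0.5057 0.1104 0.128 ]
[0.4049 0.0624 0.128 ]
```

Request:
move_arm([
  {"grip": 1,"xyz": [3,1,30],"angular": [0,0,0]},
  {"grip": 1,"xyz": [3,1,65],"angular": [0,0,0]},
  {"grip": 1,"xyz": [3,1,98],"angular": [0,0,0]},
  {"grip": 1,"xyz": [3,1,98],"angular": [0,0,0]},
  {"grip": 0.4,"xyz": [3,1,98],"angular": [0,0,0]},
  {"grip": 0.4,"xyz": [3,1,98],"angular": [0,0,0]},
  {"grip": 0.4,"xyz": [3,1,98],"angular": [0,0,0]},
  {"grip": 0.4,"xyz": [3,1,98],"angular": [0,0,0]},
  {"grip": 0.4,"xyz": [3,1,98],"angular": [0,0,0]},
  {"grip": 0.4,"xyz": [3,1,98],"angular": [0,0,0]},
])

```text
time_s: 2.0
tcp_pos: [0.4783, 0.0231, 0.1823]
ee_rot: [[0.0, -1.0, 0.001], [-1.0, -0.0, 0.0], [-0.0, -0.001, -1.0]]
wrist_force: [0.1, -0.4, 1.0]
gripper_width: 0.545
gripper_force: 30.3
```

Request:
move_arm([
  {"grip": 0.4,"xyz": [0,0,-20],"angular": [0,0,0]},
  {"grip": 0.4,"xyz": [10,-2,-30],"angular": [0,0,0]},
  {"grip": 0.4,"xyz": [30,-8,-30],"angular": [0,0,0]},
  {"grip": 0.4,"xyz": [55,-15,-30],"angular": [0,0,0]},
  {"grip": 0.4,"xyz": [80,-22,-30],"angular": [0,0,0]},
  {"grip": 0.4,"xyz": [98,-26,-30],"angular": [0,0,0]},
  {"grip": 0.4,"xyz": [104,-27,-30],"angular": [0,0,0]},
  {"grip": 0.4,"xyz": [104,-27,-20],"angular": [0,0,0]},
  {"grip": 0.4,"xyz": [104,-27,-10],"angular": [0,0,0]},
  {"grip": 0.4,"xyz": [104,-27,-4],"angular": [0,0,0]},
])

```text
time_s: 3.0
tcp_pos: [0.5038, -0.0804, 0.184]
ee_rot: [[0.001, -1.0, -0.003], [-1.0, -0.001, 0.0], [-0.0, 0.003, -1.0]]
wrist_force: [-0.3, 0.9, -2.3]
gripper_width: 0.539
gripper_force: 30.0
```

Request:
move_arm([
  {"grip": 0.4,"xyz": [0,0,2],"angular": [0,0,0]},
  {"grip": 0.4,"xyz": [0,0,4],"angular": [0,0,0]},
  {"grip": 0.4,"xyz": [0,0,4],"angular": [0,0,0]},
  {"grip": 0.4,"xyz": [0,0,4],"angular": [0,0,0]},
])

```text
time_s: 3.4
tcp_pos: [0.5049, -0.0808, 0.1823]
ee_rot: [[0.0, -1.0, 0.0], [-1.0, -0.0, -0.0], [0.0, -0.0, -1.0]]
wrist_force: [-1.7, 0.1, 1.4]
gripper_width: 0.541
gripper_force: 30.1
```

Request:
move_arm([
  {"grip": 1,"xyz": [0,0,0],"angular": [0,0,0]},
  {"grip": 1,"xyz": [0,0,0],"angular": [0,0,0]},
  {"grip": 1,"xyz": [0,0,0],"angular": [0,0,0]},
  {"grip": 1,"xyz": [0,0,0],"angular": [0,0,0]},
  {"grip": 1,"xyz": [0,0,-40],"angular": [0,0,0]},
  {"grip": 1,"xyz": [0,0,-85],"angular": [0,0,0]},
  {"grip": 1,"xyz": [0,0,-110],"angular": [0,0,0]},
  {"grip": 1,"xyz": [0,0,-110],"angular": [0,0,0]},
  {"grip": 1,"xyz": [0,0,-110],"angular": [0,0,0]},
])

```text
time_s: 4.3
tcp_pos: [0.5049, -0.0808, 0.2918]
ee_rot: [[-0.0, -1.0, 0.001], [-1.0, 0.0, 0.001], [-0.001, -0.001, -1.0]]
wrist_force: [-0.1, 0.2, -0.3]
gripper_width: 0.996
gripper_force: 0.0
```

Run:
```python
from station import r
from h import *
s=r.sense();c=r.capture("wrist");d=r.capture("side");
pickle.dump((s,c,d),open("c2.pkl","wb"))
im=np.hstack([cv2.resize(c["img"][200:420],(0,0),fx=.7,fy=1) if 0 else c["img"],d["img"][:,180:420]])
cv2.imwrite("pics/w2.png",im[:,:,::-1]);print(s["tcp_pos"])
```

```text
[ 0.50494574 -0.08080213  0.29181008]
```

View pics/w2.png

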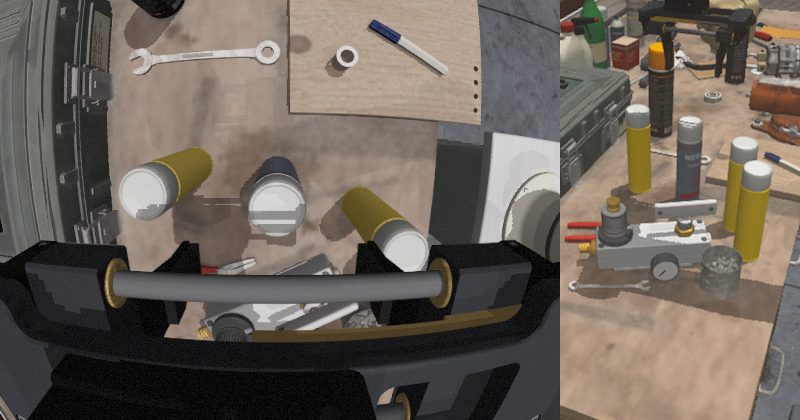

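The grey can stands upright at wrist (277,205), and the look-alikes are untouched. Next I go above the plug and turn so the long gripper body keeps clear of the near yellow can.

Request:
move_arm([
  {"grip": 1,"xyz": [-20,6,0],"angular": [0,0,0.14]},
  {"grip": 1,"xyz": [-42,12,0],"angular": [0,0,0.28]},
  {"grip": 1,"xyz": [-64,18,0],"angular": [0,0,0.42]},
  {"grip": 1,"xyz": [-86,25,0],"angular": [0,0,0.56]},
  {"grip": 1,"xyz": [-108,31,10],"angular": [0,0,0.7]},
  {"grip": 1,"xyz": [-130,37,20],"angular": [0,0,0.84]},
  {"grip": 1,"xyz": [-152,44,30],"angular": [0,0,0.98]},
  {"grip": 1,"xyz": [-170,49,42],"angular": [0,0,1.12]},
  {"grip": 1,"xyz": [-170,49,42],"angular": [0,0,1.134]},
  {"grip": 1,"xyz": [-170,49,42],"angular": [0,0,1.134]},
])

```text
time_s: 5.4
tcp_pos: [0.4556, 0.0889, 0.2489]
ee_rot: [[-0.905, -0.425, -0.002], [-0.425, 0.905, -0.001], [0.002, -0.001, -1.0]]
wrist_force: [1.4, 0.4, 0.7]
gripper_width: 1.0
gripper_force: 0.0
```

Run:
```python
from station import r
from h import *
s=r.sense();c=r.capture("wrist")
pickle.dump((s,c),open("c3.pkl","wb"))
cv2.imwrite("pics/w3.png",c["img"][:,:,::-1]);print(s["tcp_pos"],s["joints"].round(),s["ee_rot"].round(3))
```

```text
[0.45562278 0.08887569 0.24887687] [ 31.   5. -17.   0. -68. -96.] [[-0.905 -0.425 -0.002]
 [-0.425  0.905 -0.001]
 [ 0.002 -0.001 -1.   ]]
```

View pics/w3.png

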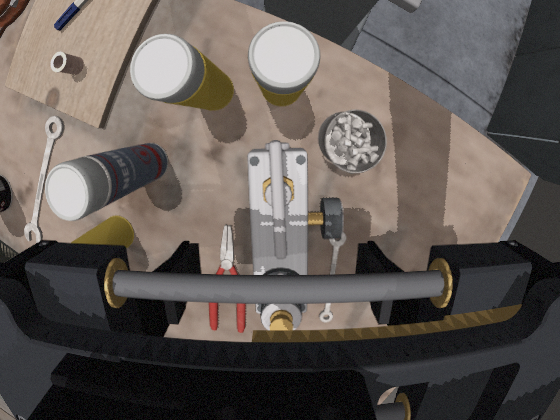

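The bar runs from (276,143) to (281,258), the hex is at (279,190), the near yellow cap is at (284,57) and the nipple is at (281,315).

Run:
```python
from h import *
s,c=pickle.load(open("c3.pkl","rb"))
a,b=onz(c,(276,143),.128,s),onz(c,(281,258),.128,s)
print(a,b,(a+b)/2,np.linalg.norm(a-b),np.degrees(np.arctan2(*(b-a)[1::-1])))
print("y1",onz(c,(284,57),.2,s),"y2",onz(c,(166,68),.2,s),"nip",onz(c,(281,314),.144,s))
p=onz(c,(279,190),.07,s);print("hex",p)
```

```text
[0.4061 0.0642 0.128 ] [0.5056 0.1163 0.128 ] [0.45585 0.09025 0.128  ] 0.11231500345011795 27.6373678704491
y1 [0.3454 0.0422 0.2   ] y2 [ 0.3841 -0.0312  0.2   ] nip [0.5561 0.1401 0.144 ]
hex [0.4553 0.0905 0.07  ]
```

Request:
move_arm([
  {"grip": 0,"xyz": [20,-16,0],"angular": [0,0,0]},
  {"grip": 0,"xyz": [38,-30,0],"angular": [0,0,0]},
  {"grip": 0,"xyz": [38,-30,0],"angular": [0,0,0]},
  {"grip": 0,"xyz": [38,-30,0],"angular": [0,0,0]},
  {"grip": 0,"xyz": [38,-30,0],"angular": [0,0,0]},
  {"grip": 0,"xyz": [38,-30,0],"angular": [0,0,0]},
  {"grip": 0,"xyz": [38,-30,40],"angular": [0,0,0]},
  {"grip": 0,"xyz": [38,-30,80],"angular": [0,0,0]},
  {"grip": 0,"xyz": [38,-30,120],"angular": [0,0,0]},
  {"grip": 0,"xyz": [38,-30,120],"angular": [0,0,0]},
])

```text
time_s: 6.45
tcp_pos: [0.4305, 0.0445, 0.1254]
ee_rot: [[-0.906, -0.423, -0.011], [-0.423, 0.906, -0.004], [0.012, 0.001, -1.0]]
wrist_force: [-0.6, -0.6, 0.7]
gripper_width: 0.17
gripper_force: 0.0
```

Run:
```python
import numpy as np
for f in range(0,185,10):
    a=np.radians(f);r=38 if f<45 else min(45,38+(f-45)*.3);n=np.array([-np.sin(a),np.cos(a)]);u=np.array([n[1],-n[0]])
    h=9.5*abs(n[0])+15*abs(n[1]);print(f,(r*u-(6+h)*n-[38,-30]).round(1))
```

```text
0 [0. 9.]
10 [ 3.3 14.5]
20 [ 5.7 21.1]
30 [ 6.8 28.4]
40 [ 6.3 36.3]
50 [ 4.9 45.5]
60 [ 2.1 55.9]
70 [-3.8 65.4]
80 [-12.5  71.2]
90 [-22.5  75. ]
100 [-28.1  77.4]
110 [-34.5  79.1]
120 [-41.7  79.8]
130 [-49.4  79.2]
140 [-57.3  77. ]
150 [-65.1  73.1]
160 [-72.3  67.3]
170 [-78.4  59.9]
180 [-83.  51.]
```

Request:
move_arm([
  {"grip": 0,"xyz": [0,4,0],"angular": [0,0,0]},
  {"grip": 0,"xyz": [0,9,0],"angular": [0,0,0]},
  {"grip": 0,"xyz": [3,14,0],"angular": [0,0,0]},
  {"grip": 0,"xyz": [5,18,0],"angular": [0,0,0]},
  {"grip": 0,"xyz": [6,21,0],"angular": [0,0,0]},
  {"grip": 0,"xyz": [6,25,0],"angular": [0,0,0]},
  {"grip": 0,"xyz": [7,28,0],"angular": [0,0,0]},
  {"grip": 0,"xyz": [7,32,0],"angular": [0,0,0]},
  {"grip": 0,"xyz": [6,36,0],"angular": [0,0,0]},
  {"grip": 0,"xyz": [6,36,0],"angular": [0,0,0]},
])

```text
time_s: 7.45
tcp_pos: [0.4136, 0.0763, 0.1297]
ee_rot: [[-0.906, -0.424, 0.0], [-0.424, 0.906, -0.0], [-0.0, -0.0, -1.0]]
wrist_force: [0.2, 0.1, 1.1]
gripper_width: 0.007
gripper_force: 0.0
```

Request:
move_arm([
  {"grip": 0,"xyz": [0,4,0],"angular": [0,0,0]},
  {"grip": 0,"xyz": [-1,9,0],"angular": [0,0,0]},
  {"grip": 0,"xyz": [-3,14,0],"angular": [0,0,0]},
  {"grip": 0,"xyz": [-4,20,0],"angular": [0,0,0]},
  {"grip": 0,"xyz": [-7,25,0],"angular": [0,0,0]},
  {"grip": 0,"xyz": [-10,29,0],"angular": [0,0,0]},
  {"grip": 0,"xyz": [-10,29,0],"angular": [0,0,0]},
])

```text
time_s: 8.15
tcp_pos: [0.4107, 0.1071, 0.1298]
ee_rot: [[-0.906, -0.424, 0.0], [-0.424, 0.906, 0.0], [-0.0, -0.0, -1.0]]
wrist_force: [1.2, 0.1, 0.3]
gripper_width: 0.005
gripper_force: 0.0
```

Run:
```python
from station import r
from h import *
s=r.sense();c=r.capture("wrist");d=r.capture("side")
pickle.dump((s,c,d),open("c4.pkl","wb"));print(s["wrist_force"].round(1),s["moment"].round(2))
im=np.hstack([cv2.resize(c["img"][:300,150:430],(450,482)),cv2.resize(d["img"][150:320,200:400],(340,289),interpolation=2)[0:289] if 0 else cv2.resize(d["img"][130:330,200:345],(349,482))])
cv2.imwrite("pics/w4.png",im[:,:,::-1])
```

```text
[1.2 0.1 0.3] [-0.   -0.05 -0.03]
```

View pics/w4.png

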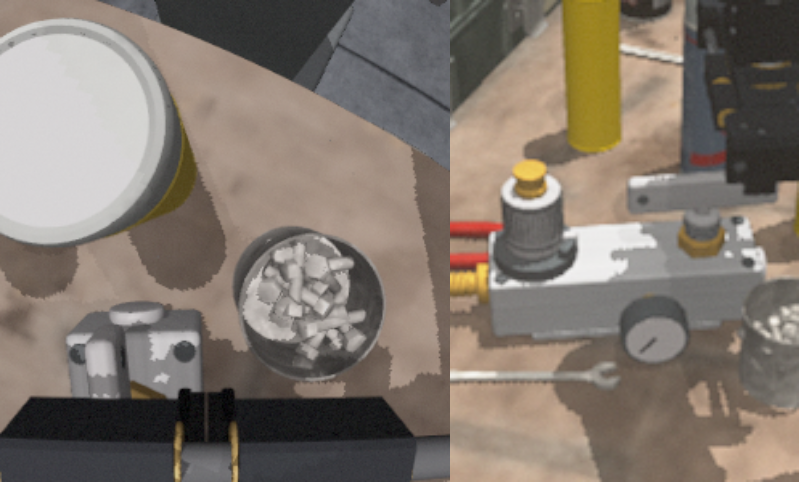

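Run:
```python
from station import r
from h import *
s,c,d=pickle.load(open("c4.pkl","rb"))
p=onz(c,(150+103/1.607,335/1.607),.128,s);print(p, (s["ee_rot"].T@(p-[.4557,.0895,.128])*1000).round())
K=np.array(d["camera_matrix"])
for P in([.4107,.1071,.105],[.406,.0642,.113],[.5056,.1163,.113],[.4557,.0895,.113]):
    q=cv2.projectPoints(np.array([P]),np.array(d["rvec"]),np.array(d["tvec"]),K,None)[0].ravel();print(q.round(),((q-[200,130])*2.41+[450,0]).round())
```

```text
[0.4023 0.0636 0.128 ] [59. -1. -0.]
[327. 224.] [755. 226.]
[336. 207.] [778. 186.]
[275. 212.] [631. 196.]
[306. 209.] [705. 191.]
```

Run:
```python
from station import r
from h import *
s,c,d=pickle.load(open("c4.pkl","rb"))
g=d["img"].max(2)
for v in range(196,236,3): print(v,' '.join('%3d'%x for x in g[v,308:346]))
for P in([.4107,.1071,.13],[.4107,.1071,.155],[.44,.0396,.17],[.38,.175,.17],[.40,.217,.175]):
    print(cv2.projectPoints(np.array([P]),np.array(d["rvec"]),np.array(d["tvec"]),np.array(d["camera_matrix"]),None)[0].ravel().round())
```

```text
196 112 113 119 121 122 116  84  42  50  47  55  49  53  52  49  50  49  49  51  47  47  48  45  48  43  42  50  53  44  50  48  47  48  50  51  54  50  51
199  81  90  87  89  91  83  62  47  53  53  64  72  72  73  63  54  43  46  48  50  46  48  49  44  49  44  52  47  47  44  49  50  50  47  48  52  43  50
202 143 142 143 147 145 132  92  48  46  48  46  53  50  49  45  47  48  49  49  48  47  51  48  49  50  48  47  49  48  47  50  47  49  51  46  46  49  49
205 131 129 128 127 127 130 103  54  43  47  45  62  66  51  52  48  46  49  49  52  48  52  49  49  44  50  45  65  93 108 133 147 148 144 142 148 130 103
208 118 116 116 117 118 119 118 118 121 119 120 122 118 107  69  48  46  50  50  50  50  47  44  48  47  47  52  94 142 176 189 188 189 186 183 183 150 115
211 118 119 118 116 117 115 116 118 116 120 116 116 115 111 105  99 100  98  98  97 105 109 105  99 107 119 117 119 162 190 187 188 184 180 176 167 135 116
214 115 116 116 117 114 119 115 115 111 111 111 110 107 107 110 109 113 122 119 121 127 130 143 151 147 144 150 174 185 185 184 185 185 179 175 152 122 121
217 131 
[... 443 characters left out ...]
 115 116 117 126
226  94  86  83 109 141 134 151 153 139 138 137 200 232 228 227 228 225 189 160 145 124 130 130 129 127 124 124 124 126 126 129 127 129 122 111 118 131 130
229 110 127 143 144 120  94 167 174 143 141 138 178 174 133 175 174 170 173 135 121 124 125 129 130 129 133 127 128 122 116 109 108 112 114 116 114 113 120
232 124 125 120 105 101 129 142 141 140 141 144 141 142 138 140 138 138 137 128 149 171 149 129 123 121 124 123 124 123 117 114 112 113 110 108 113 106 107
235 121 120 119 129 142 140 207 240 226 175 140 143 140 176 226 236 235 235 227 189 200 233 197 121 119 122 119 119 120 113 109 110 107 111 107 104 107 106
[328. 213.]
[328. 201.]
[324. 170.]
[335. 221.]
[315. 232.]
```

Run:
```python
from h import *
s,dd=pickle.load(open("c0.pkl","rb"));d=dd["side"]
for P in([.675,0,.186],[.575,0,.186],[.675,0,.211],[.575,0,.211]):
    print(P,cv2.projectPoints(np.array([P]),np.array(d["rvec"]),np.array(d["tvec"]),np.array(d["camera_matrix"]),None)[0].ravel().round())
g=d["img"].max(2)
for v in range(95,136,3): print(v,' '.join('%3d'%x for x in g[v,204:224]),'|',' '.join('%3d'%x for x in g[v,255:275]))
```

```text
[0.675, 0, 0.186] [217. 131.]
[0.575, 0, 0.186] [263. 140.]
[0.675, 0, 0.211] [216. 119.]
[0.575, 0, 0.211] [263. 128.]
95 113 118 118 106  71  40  32  37  39  39  42  39  45  36  37  95 108  88 106 123 | 173 156 153 138  90  44  46  52  48  50  51  53  46  49  50  48  59  52  44  38
98  94 111 130 134 123  82  31  32  41  47  46  34  34  38  37  97 132 129 123 125 | 187 185 183 158  93  41  42  45  46  43  48  41  42  44  47  51  46  44  51  46
101 129 128 127 129 132 108  55  36  40  42  43  42  42  39  44  88 115 107  91  75 | 167 158 113  41  44  45  45  46  49  46  41  47  51  53  57  62  59  53  56  67
104 130 130 126 108 100 115  97  40  32  40  44  42  41  38  41  41  59  68  64  62 | 217 223 168  37  44  45  48  48  49  45  45  40 101 102  53  61  66  65  59  59
107 102 109 131 137 134 136 136  96  36  40  38  46  42  43  44  39  56  64  63  60 | 239 244 205  53  41  44  38  47  45  40  45  53 158 164  77  54  56  54  61  56
110 126 128 128 124 125 125 125  94  47  40  43  43  40  43  41  41  59  66  60  72 | 237 242 219 108  39  44  49  47  43  43  36 162 229 213 134  55  5
[... 641 characters left out ...]
 117 109 103  91  66  60  62  63  62
125  87  71  70  71  70  67  68  68  66  64  68  96 115 102  74  78  89  90  73  62 | 115 117 113 100  93  75  53  82 107 116 112 109 101 144 192 146  46  55  60  58
128  81  73  70  69  69  67  63  71 101 119 103  73  71  85  82  70  59  64  71  91 | 133 129 132 130 132 131 153 171 175 175 178 188 164 132 138 117  90  88  70  71
131  83  74  71  69  80 110 115  96  71  81  91  85  68  61  62  63  66  64  84  95 | 136 139 145 145 140 135 136 142 145 145 145 146 145 142 143 106  58  59  55  78
134  85  81  89  90  84  76  86  91  75  63  64  61  66  61  65  62  63  77  78  80 | 142 141 140 144 139 145 143 138 144 144 143 147 145 145 143 109  46  53  55  52
```

The bar hasn't moved. The side view puts the fingertips at about TCP height, roughly 28 mm shorter than documented, so the fingers passed over the bar. I'll go back to the start point and come down 30 mm lower.

Request:
move_arm([
  {"grip": 0,"xyz": [0,0,-20],"angular": [0,0,0]},
  {"grip": 0,"xyz": [2,-33,-20],"angular": [0,0,0]},
  {"grip": 0,"xyz": [4,-65,-20],"angular": [0,0,0]},
  {"grip": 0,"xyz": [4,-67,-20],"angular": [0,0,0]},
  {"grip": 0,"xyz": [4,-67,0],"angular": [0,0,0]},
  {"grip": 0,"xyz": [4,-67,10],"angular": [0,0,0]},
  {"grip": 0,"xyz": [4,-67,20],"angular": [0,0,0]},
  {"grip": 0,"xyz": [4,-67,29],"angular": [0,0,0]},
  {"grip": 0,"xyz": [4,-67,29],"angular": [0,0,0]},
])

```text
time_s: 9.15
tcp_pos: [0.4342, 0.0439, 0.0996]
ee_rot: [[-0.906, -0.423, -0.003], [-0.423, 0.906, -0.001], [0.003, 0.0, -1.0]]
wrist_force: [0.8, 0.3, -0.7]
gripper_width: 0.004
gripper_force: 0.0
```

Request:
move_arm([
  {"grip": 0,"xyz": [0,6,0],"angular": [0,0,0]},
  {"grip": 0,"xyz": [0,11,0],"angular": [0,0,0]},
  {"grip": 0,"xyz": [3,16,0],"angular": [0,0,0]},
  {"grip": 0,"xyz": [5,20,0],"angular": [0,0,0]},
  {"grip": 0,"xyz": [6,23,0],"angular": [0,0,0]},
  {"grip": 0,"xyz": [6,27,0],"angular": [0,0,0]},
  {"grip": 0,"xyz": [6,27,0],"angular": [0,0,0]},
])

```text
time_s: 9.85
tcp_pos: [0.4181, 0.0662, 0.1009]
ee_rot: [[-0.906, -0.424, 0.0], [-0.424, 0.906, 0.0], [-0.0, -0.0, -1.0]]
wrist_force: [-0.1, -0.8, -0.1]
gripper_width: 0.007
gripper_force: 0.3
```

```bash
cat > bar.py <<'E'
from station import r
from h import *
s=r.sense();c=r.capture("wrist");d=r.capture("side");pickle.dump((s,c,d),open("cur.pkl","wb"))
print(s["tcp_pos"].round(4),s["wrist_force"].round(1),s["moment"].round(2), "tool-rel P",(s["ee_rot"].T@(s["tcp_pos"]-[.4557,.0895,.113])*1000).round(1))
K=np.array(d["camera_matrix"]);P=np.array([.4557,.0895,.113])
g=cv2.cvtColor(d["img"],cv2.COLOR_RGB2HSV)
# brightness sampled where an arm's end would be, per tool angle
for f in range(-10,200,10):
    o=[]
    for sg in(1,-1):
        w=np.radians(205-f);pts=[P+sg*q*np.array([np.cos(w),np.sin(w),0]) for q in(.035,.045,.053)]
        px=cv2.projectPoints(np.array(pts),np.array(d["rvec"]),np.array(d["tvec"]),K,None)[0].reshape(-1,2).round().astype(int)
        o.append([tuple(int(z) for z in g[y,x]) for x,y in px])
    print(f,o)
E
python3 bar.py
```

```text
[0.4181 0.0662 0.1009] [-0.1 -0.8 -0.1] [-0.19 -0.23  0.02] tool-rel P [43.9 -5.2 12.1]
-10 [[(15, 3, 152), (20, 7, 116), (0, 7, 110)], [(8, 9, 120), (14, 42, 129), (13, 53, 143)]]
0 [[(18, 10, 126), (6, 9, 144), (10, 5, 142)], [(18, 11, 120), (10, 13, 122), (9, 15, 122)]]
10 [[(8, 9, 119), (10, 13, 121), (0, 7, 115)], [(6, 10, 123), (24, 13, 100), (24, 14, 93)]]
20 [[(0, 4, 116), (30, 11, 69), (20, 7, 109)], [(15, 8, 121), (18, 10, 123), (21, 14, 125)]]
30 [[(12, 11, 114), (6, 14, 93), (0, 7, 114)], [(9, 14, 124), (5, 12, 128), (18, 10, 132)]]
40 [[(11, 18, 114), (30, 5, 109), (15, 58, 164)], [(0, 10, 159), (30, 5, 159), (6, 8, 154)]]
50 [[(15, 32, 127), (14, 57, 180), (15, 64, 202)], [(20, 5, 157), (10, 27, 143), (14, 80, 140)]]
60 [[(17, 42, 129), (0, 0, 88), (15, 27, 130)], [(17, 14, 125), (13, 75, 152), (13, 79, 152)]]
70 [[(14, 29, 152), (20, 6, 133), (15, 7, 139)], [(90, 7, 71), (13, 71, 122), (13, 75, 142)]]
80 [[(0, 0, 102), (18, 56, 136), (30, 4, 137)], [(179, 73, 94), (178, 36, 85), (107, 29, 79)]]
90 [[(15, 11, 145), (15, 12, 85), (21, 37, 90)], [(1, 116, 101), (1, 153, 1
[... 264 characters left out ...]
22, 83), (5, 20, 75), (15, 63, 57)]]
130 [[(15, 52, 177), (21, 12, 143), (12, 9, 142)], [(105, 14, 74), (17, 39, 46), (12, 28, 45)]]
140 [[(14, 49, 162), (15, 57, 183), (16, 20, 138)], [(9, 35, 51), (10, 11, 72), (20, 31, 49)]]
150 [[(14, 47, 152), (15, 58, 172), (14, 57, 175)], [(15, 41, 50), (21, 40, 45), (30, 35, 44)]]
160 [[(14, 38, 129), (15, 52, 151), (15, 55, 172)], [(10, 57, 40), (15, 24, 43), (12, 27, 47)]]
170 [[(8, 9, 120), (14, 42, 129), (13, 53, 143)], [(15, 3, 152), (20, 7, 116), (0, 7, 110)]]
180 [[(18, 11, 120), (10, 13, 122), (9, 15, 122)], [(18, 10, 126), (6, 9, 144), (10, 5, 142)]]
190 [[(6, 10, 123), (24, 13, 100), (24, 14, 93)], [(8, 9, 119), (10, 13, 121), (0, 7, 115)]]
```

Request:
move_arm([
  {"grip": 0,"xyz": [1,4,0],"angular": [0,0,0]},
  {"grip": 0,"xyz": [1,8,0],"angular": [0,0,0]},
  {"grip": 0,"xyz": [0,12,0],"angular": [0,0,0]},
  {"grip": 0,"xyz": [0,16,0],"angular": [0,0,0]},
  {"grip": 0,"xyz": [-1,20,0],"angular": [0,0,0]},
  {"grip": 0,"xyz": [-2,25,0],"angular": [0,0,0]},
  {"grip": 0,"xyz": [-4,31,0],"angular": [0,0,0]},
  {"grip": 0,"xyz": [-7,36,0],"angular": [0,0,0]},
  {"grip": 0,"xyz": [-10,40,0],"angular": [0,0,0]},
  {"grip": 0,"xyz": [-10,40,0],"angular": [0,0,0]},
])

```text
time_s: 10.95
tcp_pos: [0.4106, 0.1072, 0.1007]
ee_rot: [[-0.906, -0.424, 0.0], [-0.424, 0.906, 0.0], [-0.0, 0.0, -1.0]]
wrist_force: [-0.7, -0.5, 0.4]
gripper_width: 0.004
gripper_force: 0.2
```

```bash
python3 bar.py|head -1
python3 - <<'E'
from h import *
s,c,d=pickle.load(open("cur.pkl","rb"))
im=np.hstack([cv2.resize(c["img"][:300,150:430],(450,482)),cv2.resize(d["img"][130:330,200:345],(349,482))])
cv2.imwrite("pics/w5.png",im[:,:,::-1])
E
```

```text
[0.4106 0.1072 0.1007] [-0.7 -0.5  0.4] [-0.07  0.05 -0.03] tool-rel P [33.4 35.1 12.3]
```

View pics/w5.png

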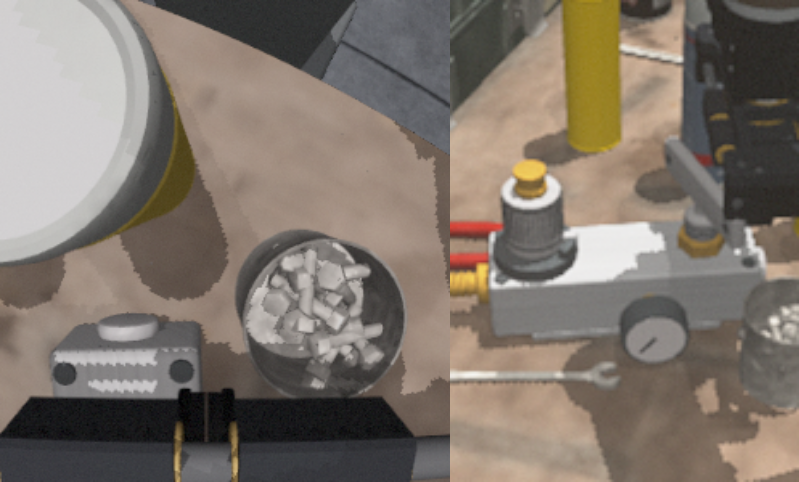

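The bar is turning: its far arm is now at (675,140) in the side crop. I'll continue in small steps, watching force.

Request:
move_arm([
  {"grip": 0,"xyz": [-4,3,0],"angular": [0,0,0]},
  {"grip": 0,"xyz": [-9,6,0],"angular": [0,0,0]},
  {"grip": 0,"xyz": [-14,8,0],"angular": [0,0,0]},
  {"grip": 0,"xyz": [-19,10,0],"angular": [0,0,0]},
  {"grip": 0,"xyz": [-19,10,0],"angular": [0,0,0]},
])

```text
time_s: 11.55
tcp_pos: [0.424, 0.1241, 0.1007]
ee_rot: [[-0.906, -0.423, 0.0], [-0.423, 0.906, 0.0], [-0.0, 0.0, -1.0]]
wrist_force: [-1.1, -1.3, -0.1]
gripper_width: 0.009
gripper_force: 0.2
```

Request:
move_arm([
  {"grip": 0,"xyz": [-2,1,0],"angular": [0,0,0]},
  {"grip": 0,"xyz": [-4,2,0],"angular": [0,0,0]},
  {"grip": 0,"xyz": [-6,2,0],"angular": [0,0,0]},
  {"grip": 0,"xyz": [-6,2,0],"angular": [0,0,0]},
])

```text
time_s: 11.95
tcp_pos: [0.428, 0.1278, 0.1007]
ee_rot: [[-0.906, -0.423, -0.0], [-0.423, 0.906, -0.0], [0.0, -0.0, -1.0]]
wrist_force: [-0.8, -1.2, -0.6]
gripper_width: 0.005
gripper_force: 0.6
```

Request:
move_arm([
  {"grip": 0,"xyz": [-2,0,0],"angular": [0,0,0]},
  {"grip": 0,"xyz": [-4,1,0],"angular": [0,0,0]},
  {"grip": 0,"xyz": [-6,2,0],"angular": [0,0,0]},
  {"grip": 0,"xyz": [-6,2,0],"angular": [0,0,0]},
])

```text
time_s: 12.35
tcp_pos: [0.4329, 0.1325, 0.1008]
ee_rot: [[-0.906, -0.423, 0.0], [-0.423, 0.906, 0.0], [-0.001, 0.0, -1.0]]
wrist_force: [-0.7, -1.6, -0.2]
gripper_width: 0.008
gripper_force: 0.5
```

Request:
move_arm([
  {"grip": 0,"xyz": [-3,0,0],"angular": [0,0,0]},
  {"grip": 0,"xyz": [-5,0,0],"angular": [0,0,0]},
  {"grip": 0,"xyz": [-8,0,0],"angular": [0,0,0]},
  {"grip": 0,"xyz": [-8,0,0],"angular": [0,0,0]},
])

```text
time_s: 12.75
tcp_pos: [0.4369, 0.134, 0.1001]
ee_rot: [[-0.907, -0.422, -0.007], [-0.422, 0.907, -0.003], [0.008, -0.0, -1.0]]
wrist_force: [-8.4, -1.6, 6.0]
gripper_width: 0.004
gripper_force: 4.7
```

Request:
move_arm([
  {"grip": 0,"xyz": [-3,0,0],"angular": [0,0,0]},
  {"grip": 0,"xyz": [-5,0,0],"angular": [0,0,0]},
  {"grip": 0,"xyz": [-5,0,0],"angular": [0,0,0]},
  {"grip": 0,"xyz": [-5,0,0],"angular": [0,0,0]},
])

```text
time_s: 13.15
tcp_pos: [0.4387, 0.1347, 0.0996]
ee_rot: [[-0.907, -0.421, -0.012], [-0.421, 0.907, -0.006], [0.014, -0.0, -1.0]]
wrist_force: [-14.4, -2.2, 7.5]
gripper_width: 0.004
gripper_force: 7.5
```

```bash
python3 bar.py|head -1
```

```text
[0.4387 0.1347 0.0996] [-14.4  -2.2   7.5] [-0.66  4.12 -0.05] tool-rel P [-3.8 48.2 13.4]
```

Request:
move_arm([
  {"grip": 0,"xyz": [-2,0,0],"angular": [0,0,0]},
  {"grip": 0,"xyz": [-4,0,0],"angular": [0,0,0]},
  {"grip": 0,"xyz": [-6,0,0],"angular": [0,0,0]},
  {"grip": 0,"xyz": [-6,0,0],"angular": [0,0,0]},
])

```text
time_s: 13.65
tcp_pos: [0.4425, 0.136, 0.099]
ee_rot: [[-0.907, -0.421, -0.016], [-0.421, 0.907, -0.009], [0.018, -0.001, -1.0]]
wrist_force: [-16.8, -4.2, 8.8]
gripper_width: 0.002
gripper_force: 8.5
```

```bash
python3 bar.py|head -1
```

```text
[0.4425 0.136  0.099 ] [-16.8  -4.2   8.8] [-1.25  4.76 -0.16] tool-rel P [-7.8 47.8 13.8]
```

Request:
move_arm([
  {"grip": 0,"xyz": [-2,0,0],"angular": [0,0,0]},
  {"grip": 0,"xyz": [-4,0,0],"angular": [0,0,0]},
  {"grip": 0,"xyz": [-6,0,0],"angular": [0,0,0]},
  {"grip": 0,"xyz": [-6,0,0],"angular": [0,0,0]},
])

```text
time_s: 14.15
tcp_pos: [0.4463, 0.1371, 0.0983]
ee_rot: [[-0.907, -0.42, -0.02], [-0.42, 0.907, -0.012], [0.023, -0.002, -1.0]]
wrist_force: [-17.9, -7.0, 9.5]
gripper_width: 0.006
gripper_force: 8.8
```

```bash
python3 bar.py|head -1
```

```text
[0.4463 0.1371 0.0983] [-17.9  -7.    9.5] [-2.06  5.11 -0.13] tool-rel P [-11.8  47.1  14.3]
```

Request:
move_arm([
  {"grip": 0,"xyz": [-2,-1,0],"angular": [0,0,0]},
  {"grip": 0,"xyz": [-4,-1,0],"angular": [0,0,0]},
  {"grip": 0,"xyz": [-6,-2,0],"angular": [0,0,0]},
  {"grip": 0,"xyz": [-6,-2,0],"angular": [0,0,0]},
])

```text
time_s: 14.65
tcp_pos: [0.4513, 0.1371, 0.0979]
ee_rot: [[-0.907, -0.42, -0.023], [-0.419, 0.908, -0.013], [0.026, -0.002, -1.0]]
wrist_force: [-19.8, -7.1, 9.3]
gripper_width: 0.005
gripper_force: 9.3
```

```bash
python3 bar.py|head -1;python3 - <<'E'
from h import *
s,c,d=pickle.load(open("cur.pkl","rb"))
cv2.imwrite("pics/w6.png",cv2.resize(d["img"][120:320,200:360],(640,600),interpolation=2)[...,::-1] if 0 else cv2.resize(d["img"][130:280,200:360],(800,600)[:2])[...,::-1])
E
```

```text
[0.4513 0.1371 0.0979] [-19.8  -7.1   9.3] [-2.06  5.73 -0.17] tool-rel P [-16.4  45.1  14.6]
```

Request:
move_arm([
  {"grip": 0,"xyz": [-2,-1,0],"angular": [0,0,0]},
  {"grip": 0,"xyz": [-4,-2,0],"angular": [0,0,0]},
  {"grip": 0,"xyz": [-4,-2,0],"angular": [0,0,0]},
  {"grip": 0,"xyz": [-4,-2,0],"angular": [0,0,0]},
])

```text
time_s: 15.15
tcp_pos: [0.4549, 0.1368, 0.0976]
ee_rot: [[-0.908, -0.419, -0.025], [-0.419, 0.908, -0.013], [0.028, -0.002, -1.0]]
wrist_force: [-22.0, -6.4, 9.4]
gripper_width: 0.006
gripper_force: 9.6
```

```bash
python3 bar.py|head -1
```

```text
[0.4549 0.1368 0.0976] [-22.   -6.4   9.4] [-2.07  6.18 -0.19] tool-rel P [-19.5  43.3  14.8]
```

Request:
move_arm([
  {"grip": 0,"xyz": [10,4,0],"angular": [0,0,0]},
  {"grip": 0,"xyz": [20,8,0],"angular": [0,0,0]},
  {"grip": 0,"xyz": [30,14,0],"angular": [0,0,0]},
  {"grip": 0,"xyz": [30,14,-10],"angular": [0,0,0]},
  {"grip": 0,"xyz": [30,14,-40],"angular": [0,0,0]},
  {"grip": 0,"xyz": [30,14,-85],"angular": [0,0,0]},
  {"grip": 0.5,"xyz": [30,14,-130],"angular": [0,0,0]},
  {"grip": 1,"xyz": [30,14,-150],"angular": [0,0,0]},
  {"grip": 1,"xyz": [30,14,-150],"angular": [0,0,0]},
])

```text
time_s: 16.15
tcp_pos: [0.4357, 0.1451, 0.2559]
ee_rot: [[-0.906, -0.424, 0.01], [-0.424, 0.906, 0.006], [-0.012, 0.001, -1.0]]
wrist_force: [-0.1, 0.0, 0.1]
gripper_width: 0.196
gripper_force: 0.0
```

Request:
move_arm([
  {"grip": 1,"xyz": [-16,-6,0],"angular": [0,0,-0.14]},
  {"grip": 1,"xyz": [-32,-12,0],"angular": [0,0,-0.28]},
  {"grip": 1,"xyz": [-48,-18,0],"angular": [0,0,-0.42]},
  {"grip": 1,"xyz": [-64,-24,0],"angular": [0,0,-0.56]},
  {"grip": 1,"xyz": [-80,-30,0],"angular": [0,0,-0.7]},
  {"grip": 1,"xyz": [-96,-36,0],"angular": [0,0,-0.84]},
  {"grip": 1,"xyz": [-112,-42,0],"angular": [0,0,-0.98]},
  {"grip": 1,"xyz": [-124,-46,0],"angular": [0,0,-1.05]},
  {"grip": 1,"xyz": [-124,-46,0],"angular": [0,0,-1.05]},
  {"grip": 1,"xyz": [-124,-46,0],"angular": [0,0,-1.05]},
])

```text
time_s: 17.15
tcp_pos: [0.5644, 0.1541, 0.25]
ee_rot: [[-0.086, -0.996, -0.001], [-0.996, 0.086, -0.0], [0.001, 0.001, -1.0]]
wrist_force: [-0.4, 0.2, 0.4]
gripper_width: 0.987
gripper_force: 0.0
```

Run:
```python
from station import r
from h import *
s=r.sense();c=r.capture("wrist");d=r.capture("side");pickle.dump((s,c,d),open("c6.pkl","wb"))
print(s["tcp_pos"].round(4),s["joints"].round(),s["ee_rot"].round(3).tolist(),s["wrist_force"].round(1))
im=np.hstack([c["img"][100:330,130:430],cv2.resize(d["img"][130:285,180:345],(245,230))])
cv2.imwrite("pics/w7.png",cv2.resize(im,(800,338))[...,::-1])
h,cam=cv2.cvtColor(c["img"],cv2.COLOR_RGB2HSV),c
for n,cc,z in(("wrist",c,.144),("side",d,.144)):
    h=cv2.cvtColor(cc["img"],cv2.COLOR_RGB2HSV);m=(cv2.inRange(h,(15,130,120),(32,255,255)))
    for k in cv2.findContours(m,0,2)[0]:
        if cv2.contourArea(k)>40:
            x,y,w,hh=cv2.boundingRect(k);print(n,(x,y,w,hh),cv2.contourArea(k),onz(cc,(x+w/2,y+hh/2),z,s))
```

```text
[0.5644 0.1541 0.25  ] [ 31.  17.  -2.  -0. -72. -36.] [[-0.086, -0.996, -0.001], [-0.996, 0.086, -0.0], [0.001, 0.001, -1.0]] [-0.4  0.2  0.4]
side (199, 239, 17, 15) 129.5 [0.5578 0.2754 0.144 ]
side (226, 196, 14, 10) 80.0 [0.5713 0.1518 0.144 ]
side (343, 159, 47, 103) 2558.5 [0.3459 0.0955 0.144 ]
side (247, 126, 24, 67) 1033.0 [0.5817 0.0081 0.144 ]
side (269, 42, 25, 28) 574.0 [ 0.7372 -0.53    0.144 ]
side (380, 26, 54, 12) 346.5 [ 0.4377 -0.8581  0.144 ]
```

View pics/w7.png

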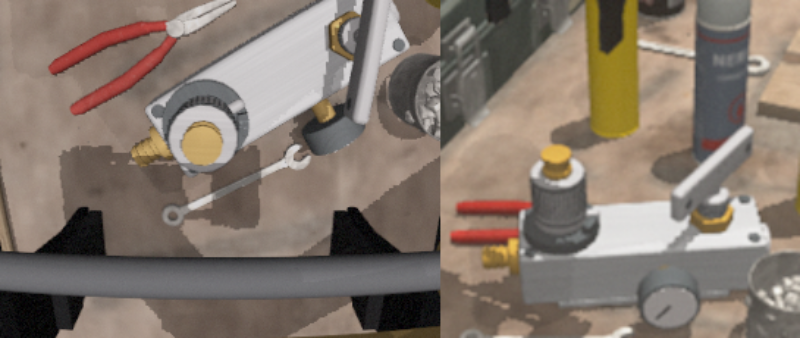

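The nipple top is at wrist (268,197) and side (233,199). The collar's top centre is near wrist (269,194).

Run:
```python
from h import *
s,c,d=pickle.load(open("c6.pkl","rb"))
print(onz(c,(267.6,197.4),.144,s),onz(c,(269.6,194),.124,s),onz(d,(233,199),.144),two(ray(c,(267.6,197.4),s),ray(d,(233,199.5))))
o=onz(c,(267.6,197.4),.144,s);print(s["ee_rot"].T@(o-s["tcp_pos"])*1000)
a=onz(c,(130+348/1.468,100+36/1.468),.068,s);print("hex",a)
```

```text
[0.5718 0.1463 0.144 ] [0.5707 0.1478 0.124 ] [0.5738 0.1464 0.144 ] (array([0.5727, 0.1468, 0.1434]), np.float64(0.0018))
[  7.08732626  -8.16681956 106.0256308 ]
hex [0.4583 0.0898 0.068 ]
```

Request:
move_arm([
  {"grip": 1,"xyz": [7,-8,40],"angular": [0,0,0]},
  {"grip": 1,"xyz": [7,-8,80],"angular": [0,0,0]},
  {"grip": 1,"xyz": [7,-8,110],"angular": [0,0,0]},
  {"grip": 1,"xyz": [7,-8,130],"angular": [0,0,0]},
  {"grip": 1,"xyz": [7,-8,140],"angular": [0,0,0]},
  {"grip": 1,"xyz": [7,-8,140],"angular": [0,0,0]},
])

```text
time_s: 17.85
tcp_pos: [0.5711, 0.1462, 0.1098]
ee_rot: [[-0.084, -0.996, -0.002], [-0.996, 0.084, -0.001], [0.001, 0.002, -1.0]]
wrist_force: [-0.0, -0.6, 0.8]
gripper_width: 1.002
gripper_force: 0.0
```

Request:
move_arm([
  {"grip": 1,"xyz": [0,0,5],"angular": [0,0,0]},
  {"grip": 1,"xyz": [0,0,10],"angular": [0,0,0]},
  {"grip": 1,"xyz": [0,0,15],"angular": [0,0,0]},
  {"grip": 1,"xyz": [0,0,17],"angular": [0,0,0]},
  {"grip": 1,"xyz": [0,0,17],"angular": [0,0,0]},
])

```text
time_s: 18.35
tcp_pos: [0.5719, 0.1464, 0.0935]
ee_rot: [[-0.084, -0.996, -0.0], [-0.996, 0.084, -0.0], [0.0, 0.0, -1.0]]
wrist_force: [-0.2, 0.5, 1.4]
gripper_width: 1.0
gripper_force: 0.0
```

No contact. Close on the collar.

Request:
move_arm([
  {"grip": 0.3,"xyz": [0,0,0],"angular": [0,0,0]},
  {"grip": 0.3,"xyz": [0,0,0],"angular": [0,0,0]},
  {"grip": 0.3,"xyz": [0,0,0],"angular": [0,0,0]},
  {"grip": 0.3,"xyz": [0,0,0],"angular": [0,0,0]},
  {"grip": 0.3,"xyz": [0,0,0],"angular": [0,0,0]},
  {"grip": 0.3,"xyz": [0,0,0],"angular": [0,0,0]},
  {"grip": 0.3,"xyz": [0,0,0],"angular": [0,0,0]},
])

```text
time_s: 19.05
tcp_pos: [0.5728, 0.1465, 0.094]
ee_rot: [[-0.084, -0.996, 0.002], [-0.996, 0.084, 0.0], [-0.0, -0.002, -1.0]]
wrist_force: [1.5, -0.7, -1.2]
gripper_width: 0.51
gripper_force: 30.0
```

Request:
move_arm([
  {"grip": 0.3,"xyz": [0,0,-4],"angular": [0,0,0]},
  {"grip": 0.3,"xyz": [0,0,-8],"angular": [0,0,0]},
  {"grip": 0.3,"xyz": [0,0,-12],"angular": [0,0,0]},
  {"grip": 0.3,"xyz": [0,0,-13],"angular": [0,0,0]},
  {"grip": 0.3,"xyz": [0,0,-13],"angular": [0,0,0]},
])

```text
time_s: 19.55
tcp_pos: [0.5727, 0.1465, 0.1052]
ee_rot: [[-0.085, -0.996, 0.001], [-0.996, 0.085, 0.001], [-0.001, -0.001, -1.0]]
wrist_force: [6.4, -1.5, -10.7]
gripper_width: 0.51
gripper_force: 30.0
```

Request:
move_arm([
  {"grip": 0.3,"xyz": [0,0,0],"angular": [0,0,0.12]},
  {"grip": 0.3,"xyz": [0,0,0],"angular": [0,0,0.24]},
  {"grip": 0.3,"xyz": [0,0,0],"angular": [0,0,0.36]},
  {"grip": 0.3,"xyz": [0,0,0],"angular": [0,0,0.48]},
  {"grip": 0.3,"xyz": [0,0,0],"angular": [0,0,0.6]},
  {"grip": 0.3,"xyz": [0,0,0],"angular": [0,0,0.72]},
  {"grip": 0.3,"xyz": [0,0,0],"angular": [0,0,0.84]},
  {"grip": 0.3,"xyz": [0,0,0],"angular": [0,0,0.96]},
  {"grip": 0.3,"xyz": [0,0,0],"angular": [0,0,1.06]},
  {"grip": 0.3,"xyz": [0,0,0],"angular": [0,0,1.06]},
])

```text
time_s: 20.55
tcp_pos: [0.5718, 0.1472, 0.1048]
ee_rot: [[-0.911, -0.413, -0.001], [-0.413, 0.911, 0.001], [0.0, 0.002, -1.0]]
wrist_force: [4.6, 2.7, -10.8]
gripper_width: 0.512
gripper_force: 30.0
```

```bash
python3 -c "
from station import r
s=r.sense();print(s['tcp_pos'].round(4),s['wrist_force'].round(1),s['moment'].round(2),s['ee_rot'].round(3).tolist())"
```

```text
[0.5718 0.1472 0.1048] [  4.6   2.7 -10.8] [ 0.93 -1.29 -0.05] [[-0.911, -0.413, -0.001], [-0.413, 0.911, 0.001], [0.0, 0.002, -1.0]]
```

Request:
move_arm([
  {"grip": 0.3,"xyz": [0,0,0],"angular": [0,0,0.03]},
  {"grip": 0.3,"xyz": [0,0,0],"angular": [0,0,0.03]},
  {"grip": 0.3,"xyz": [0,0,4],"angular": [0,0,0.02]},
  {"grip": 0.3,"xyz": [0,0,8],"angular": [0,0,0.01]},
  {"grip": 0.3,"xyz": [0,0,12],"angular": [0,0,0]},
  {"grip": 0.3,"xyz": [0,0,12],"angular": [0,0,0]},
  {"grip": 0.3,"xyz": [0,0,12],"angular": [0,0,0]},
])

```text
time_s: 21.25
tcp_pos: [0.5719, 0.1471, 0.0948]
ee_rot: [[-0.91, -0.415, 0.0], [-0.415, 0.91, 0.001], [-0.001, 0.001, -1.0]]
wrist_force: [2.5, 5.1, -6.8]
gripper_width: 0.51
gripper_force: 30.0
```

Request:
move_arm([
  {"grip": 1,"xyz": [0,0,0],"angular": [0,0,0]},
  {"grip": 1,"xyz": [0,0,0],"angular": [0,0,0]},
  {"grip": 1,"xyz": [0,0,0],"angular": [0,0,0]},
  {"grip": 1,"xyz": [0,0,0],"angular": [0,0,0]},
  {"grip": 1,"xyz": [0,0,0],"angular": [0,0,0]},
  {"grip": 1,"xyz": [0,0,-30],"angular": [0,0,0]},
  {"grip": 1,"xyz": [0,0,-70],"angular": [0,0,0]},
  {"grip": 1,"xyz": [0,0,-110],"angular": [0,0,0]},
  {"grip": 1,"xyz": [0,0,-150],"angular": [0,0,0]},
  {"grip": 1,"xyz": [0,0,-150],"angular": [0,0,0]},
])

```text
time_s: 22.25
tcp_pos: [0.5752, 0.1472, 0.2521]
ee_rot: [[-0.91, -0.415, 0.013], [-0.415, 0.91, 0.004], [-0.013, -0.001, -1.0]]
wrist_force: [-0.5, -0.1, 0.9]
gripper_width: 1.004
gripper_force: 0.0
```

Run:
```python
from station import r
from h import *
s=r.sense();print(s["tcp_pos"],s["wrist_force"].round(1))
_,_,a=pickle.load(open("c6.pkl","rb"));d=r.capture("side");pickle.dump(d,open("end.pkl","wb"))
# nothing but the collar should differ between before/after in the side view
df=cv2.absdiff(a["img"],d["img"]).max(2)
m=cv2.morphologyEx((df>50).astype(np.uint8),2,np.ones((3,3)))
for k in cv2.findContours(m,0,2)[0]: print(cv2.boundingRect(k))
# bar upper arm tip direction in side view now
p=cv2.projectPoints(np.array([[.572,.1465,.124],[.572,.1465,.074]]),np.array(d["rvec"]),np.array(d["tvec"]),np.array(d["camera_matrix"]),None)[0];print(p.round().tolist())
for im in(a,d): print(im["img"].max(2)[205:250:3,233])
```

```text
[0.57520671 0.1472018  0.25207723] [-0.5 -0.1  0.9]
(154, 378, 44, 18)
(375, 369, 3, 4)
(195, 369, 26, 6)
(138, 369, 4, 17)
(223, 367, 24, 4)
(256, 366, 6, 3)
(270, 365, 3, 3)
(288, 364, 3, 3)
(313, 363, 3, 3)
(140, 329, 5, 6)
(197, 327, 36, 8)
(234, 326, 10, 4)
(245, 324, 9, 4)
(193, 293, 21, 18)
(215, 290, 24, 17)
(221, 283, 4, 3)
(205, 282, 7, 5)
(220, 274, 28, 12)
(146, 252, 30, 21)
(206, 243, 5, 3)
(177, 242, 30, 18)
(241, 234, 4, 4)
(247, 226, 4, 3)
(225, 212, 3, 3)
(223, 145, 11, 12)
(244, 120, 6, 6)
(228, 117, 10, 10)
(227, 109, 6, 5)
(240, 106, 3, 3)
(236, 105, 3, 3)
(208, 104, 10, 10)
(242, 89, 4, 4)
(206, 89, 4, 3)
(208, 87, 19, 15)
(168, 79, 37, 26)
(242, 76, 6, 10)
(163, 73, 8, 15)
(175, 72, 4, 3)
(246, 71, 24, 83)
(180, 69, 3, 3)
(245, 43, 3, 3)
(248, 37, 3, 3)
(180, 36, 27, 45)
(211, 34, 6, 3)
(222, 29, 23, 8)
[[[235.0, 208.0]], [[236.0, 230.0]]]
[131 123 122 193  86 104 103 105  96 103 113  77  95  69 135]
[132 122 123 225  85 106 102 100 103 105 114  77 124  72 135]
```

```bash
python3 -c "
from station import r
print(r.finish_job())"
```

```text
the job is handed in; nothing more can be done
None
```

I handed the job in at about 22 s; the hand-in returned no verdict. The can stands upright clear of the swing, the plug is about 0.3–0.56 rad past binding (estimated from contact geometry), and the collar is turned 60° and down. I turned the plug by pushing its bar with closed fingers because the gripper's body would have hit the near yellow can, and the fingertips proved about 28 mm shorter than documented.

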